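# Load a valve plate under the leaf spring of a measuring nest

### The job

The brass valve plate lies in the loading end of the inspection nest, flush between the rails. Press down hard on the plate with the fingertips and, keeping it pressed flat, slide it along the nest so that it passes under the leaf spring and comes fully home against the end stop; then take the hand away. Do not lift the plate out of the nest, and leave the reference stand, the two brass fittings and the steel setting mass where they stand.

Things in the scene. Friction and masses are not known exactly. Their poses are not given: they have to be found in the camera images.
- nest: Inspection nest fixed to the granite: dark base 236 x 120 x 12 mm, origin at the centre of its underside, z up, x = loading direction. Pocket along x: smooth bed (friction about 0.15) at z = 15 mm, rails 53 mm apart with tops at z = 23.5, back wall at x = -88 (top z = 25), steel end stop at x = +62 (top z = 22.5). Spring block at x = 81 to 107, 40 mm wide, 42 mm high with its screws.
- stop_face (a point): Centre of the end stop's face, 20 mm above the table, which the plate's nose must touch. Axes as the nest's.
- spring_lip (a point): Lowest point of the unloaded leaf spring's lip, 21.5 mm above the table, 32 mm before the stop face. From here the spring's bent-up end (22 mm wide) slopes up towards the plate: its tip is 14 mm nearer the plate, 28 mm above the table. The lip must rise 3.5 mm for the plate to pass. Axes as the nest's; the point stays fixed and does not rise with the spring.
- leaf_spring (a joint): Lift of the steel leaf spring about its clamped root, 52 mm beyond the lip: 0 rad unloaded, about 0.07 rad when it rests on top of the plate. About 1.15 N per mm at the lip, so it presses some 4 N on the plate; pushing the nose under it takes a forward push of about 3 to 5 N besides the bed's friction.
- plate: Loose brass valve plate 96 (x) x 50 (y) x 10 mm, 0.36 kg; origin at the centre of its underside, x towards its nose, which faces the spring. It lies on the bed, top 25 mm above the table and 1.5 mm above the rails, rear end 1.5 to 6 mm from the back wall. Two dark 9 mm ports near the edges of the front half. Home, its origin is 48 mm before the stop face, after 48 to 53 mm of travel.
- plate_nose (a point): Centre of the plate's front end face, 5 mm above its underside. Axes as the plate's.
- plate_rear_top (a point): Good place to press: on the plate's top face, on its centre line, 20 mm ahead of its rear edge. Axes as the plate's, z up. When the plate is home this point is still 30 mm short of the spring's tip. Friction of a fingertip on the plate about 0.7, so a downward press of some 12 to 25 N drags it along.
- reference_stand: Bystander: black reference sphere stand, 68 mm base, 148 mm high with a white ball tip; loose; origin at the centre of its underside on the table.
- fitting_a: Bystander: small brass hexagon fitting, 23 mm wide, 32 mm high, standing loose; origin at the centre of its underside.
- fitting_b: Bystander: a second brass fitting like fitting_a.
- setting_mass: Bystander: stainless steel cylinder 48 mm wide, 65 mm high with a black knob, loose; origin at the centre of its underside.
Not all that is in view belongs to the job. What is meant by the plate is not blue or green, and is the smaller of those in its own colour.

How it is judged:
By the outcome, as a careful person would: the job done as asked, in the order asked, and still so for the second after the job is handed in, with the robot touching nothing.
It also fails if it takes over 45 s, if anything falls off the work surface, if the arm or the gripper's body presses on something with over 40 N, if the wrist force passes 120 N, or if a joint passes its speed limit or range.

### The arm

A 6-joint arm with a two-finger parallel gripper is mounted at the origin on the work surface. World frame = base frame: x ahead of the robot, y to its left, z up, the work surface at z = 0. Lengths are in m, angles in rad, forces in N, time in s.
With the tool pointing down it reaches from about 0.35 to 0.975 m from the base axis. Payload 17.4 kg.
Tool frame: the origin (TCP) lies midway between the tips of the shut fingers; the grasp point (between the pads) lies behind it (env.tcp_to_grasp is the z of the grasp point in the tool frame, in m); z points along the fingers, x is the direction in which the jaws open and shut, and the axes are right-handed (so a half turn about z gives the same grasp; the last joint's range is limited). The gripper opens to 85 mm and grips with 20 to 120 N. Pads are 22 mm wide; open, the fingers measure 114 mm over their backs; the gripper's body (76 mm by 85 mm) begins 54 mm behind the grasp point. The pads swing forward as they close: fully open they stand 13 mm farther back than shut.
Start: joints at [1.14, 0.116, 1.442, -0, 1.584, -0.038], TCP at [0.258, 0.624, 0.231] pointing down, gripper open.
Joint ranges: [-2.83, 2.83], [-0.83, 2.19], [0.07, 2.5], [-1.14, 4.28], [0.01, 3], [-2.97, 2.97]. Speed limits (rad/s): [1.89, 1.89, 2.22, 3.14, 3.14, 3.14].

### API

Orientations are given as a unit quaternion [x, y, z, w].
In Python, from bench import telemetry, vision, env, spotter gives the robot as it stands.
- The arm moves only by the tool send_rows, never from a script. Its argument "increments" is a list of rows, each a list of 3 entries, a list of its own where there are three numbers: the closure, from -1 (fully open) to 1 (shut), then the shift along the tool's x, y, z in cm, then the turn about the tool's z in rad. In form: [[jaw, [tx, ty, tz], roll], ...]. A call has 1 to 20 rows; each row shifts and turns the commanded pose from where the row before left it, along the tool's axes as they then stand; what a row does not reach is not made up. A row lasts 1/8 s, in which the tool goes at most 62.5 mm and 10.7 degrees, less where a joint would pass 70% of its speed; a pose out of reach is approached as far as the arm can. A call is refused whole if a number of a shift passes 6.25 or a number of a turn 0.188, either way. A call with a gripper value outside its range is refused whole. The fingers move at their own pace and stop on an object; "squeeze" is the grip in N (left out, the last holds). Time passes only in rows, so rows that do not move let the fingers close. It gives the time, the measured TCP pose, the force and the opening at its end, in the units of the state.
- telemetry.state(): the state, without advancing time (a new reading comes with each control period).
- vision.camera(name): name is "side" or "top"; returns (picture, depth): 480x640x3 uint8, blue, green, red; 480x640 float32, m along the optical axis (not along the pixel's ray), 0 where there is no reading.
- vision.get_calibration(name): a dict with "fx", "fy", "cx", "cy" (pixels), "k1" (the pictures are not rectified: a ray, as slopes to the right and down, at radius r is drawn at 1 + k1 r^2 times it, then the intrinsics apply), "world_from_camera" (4x4, takes a point from camera to world coordinates). Camera axes: x right, y up, looking along -z (the intrinsics and any distortion apply to the point x, -y, -z); pixel columns grow to the right and rows downward; lengths in m; the calibration is good to about 2 mm. A picture is of the moment at which its call begins. get_calibration takes no time and is no camera call.
- env.close_job(): hands the job in, once; it reports no verdict.
Trained networks look in the newest picture that a camera, given by its name, has taken for a name from the list of things; names that differ only in an ending like _2 or _b are one class to them, and where a whole thing is asked for, a point or a joint stands for the part that bears it (a point fixed in the world has none). Each returns a list of dicts, best first, with "conf" (0 to 1); they miss things now and then, are a little off and sometimes report something else, mostly with a low value. They report only what shows in the picture. A call takes as long as a camera call. They do not tell look-alikes from the thing itself.
- spotter.look_for(label, camera): "bbox" ([left, top, right, bottom] in pixels, round what is visible of it).
The state is a dict: "time_s": time; "joint_pos": joint angles; "qd": joint speeds; "tau": joint torques, N m; "eef_pos": TCP position; "eef_rot": TCP orientation; "wrist_force": force on the tool from outside, world axes, zero at the start; "moment": the same for the moment, N m; "gripper_width": finger opening in m.
Only numpy, scipy, OpenCV 4.12 (cv2) and the standard library are available. Lean on these libraries where they do the work, as an engineer would, in place of code of your own. Each camera call takes 0.05 s, during which the arm holds its last target. There are 200 camera calls.

## Working session

There is one attempt and no reset: what is moved stays moved. The work goes in short steps, Python scripts to look and compute and a tool call to move; the robot and the scene stay as the last step left them, time stands still between calls to the robot, and variables do not carry over. Pictures are saved under pics/ and viewed, on a budget of 10 in all, crops included, one or two more only if the job needs it, and the job is handed in when it is done.

Besides the shell and the picture viewer there is one more tool, called after "Call:" as name(argument=value, ...), one argument or row to a line, values as JSON. send_rows: Moves the arm, as the interface text tells. Its arguments: {"type":"object","properties":{"increments":{"type":"array"},"squeeze":{"type":"number"}},"required":["increments"]}

```bash
mkdir -p pics; cat > h.py <<'E'
import numpy as np, cv2
from bench import telemetry, vision, env, spotter
def pts(cam, uv, depth=None, z=None):
    """world points of pixels, by depth image or by known plane height z"""
    c=vision.get_calibration(cam); T=np.array(c["world_from_camera"])
    uv=np.atleast_2d(uv).astype(float)
    d=np.c_[(uv[:,0]-c["cx"])/c["fx"],(uv[:,1]-c["cy"])/c["fy"]]
    u=d.copy()
    for _ in range(20): u=d/(1+c["k1"]*(u**2).sum(1,keepdims=True))
    r=np.c_[u[:,0],-u[:,1],-np.ones(len(u))]
    if z is None:
        i=np.round(uv).astype(int); s=depth[i[:,1],i[:,0]][:,None]
    else:
        R=r@T[:3,:3].T; s=((z-T[2,3])/R[:,2])[:,None]
    return (r*s)@T[:3,:3].T+T[:3,3]
E
python3 - <<'E'
from h import *
for n in("top","side"):
    im,d=vision.camera(n); cv2.imwrite(f"pics/{n}0.png",im); np.save(n+"0.npy",d)
    for l in("plate","nest"):
        print(n,l,[(np.round(x["bbox"]).tolist(),round(x["conf"],2)) for x in spotter.look_for(l,n)])
print(telemetry.state(),env.tcp_to_grasp)
E
```

```text
top plate [([170.0, 224.0, 238.0, 282.0], 0.89), ([129.0, 309.0, 191.0, 373.0], 0.89), ([274.0, 249.0, 314.0, 297.0], 0.71), ([235.0, 339.0, 265.0, 387.0], 0.66)]
top nest [([254.0, 209.0, 357.0, 321.0], 0.92)]
side plate [([215.0, 183.0, 286.0, 220.0], 0.93), ([140.0, 262.0, 194.0, 298.0], 0.82), ([250.0, 250.0, 308.0, 273.0], 0.79)]
side nest [([226.0, 240.0, 360.0, 300.0], 0.57)]
{'time_s': 0.3, 'joint_pos': array([ 1.14024062e+00,  1.16145068e-01,  1.44181756e+00,  2.85160337e-05,
        1.58398259e+00, -3.78045025e-02]), 'qd': array([-0.00087214, -0.003409  ,  0.00037062, -0.00062791,  0.00019162,
        0.00063131]), 'tau': array([ 2.22787098e-04, -7.30867839e+01, -6.31792402e+01, -9.90557260e-05,
        2.78662395e-03, -6.23494984e-06]), 'eef_pos': array([0.25832449, 0.62355427, 0.23107013]), 'eef_rot': array([ 8.31483974e-01,  5.55548711e-01, -1.57640048e-04,  8.01787656e-05]), 'wrist_force': array([-0.64644226, -0.2813272 ,  0.54187363]), 'moment': array([-0.03547779,  0.01104542, -0.01580401]), 'gripper_width': 0.08500320847752126} -0.0187
```

View pics/top0.png

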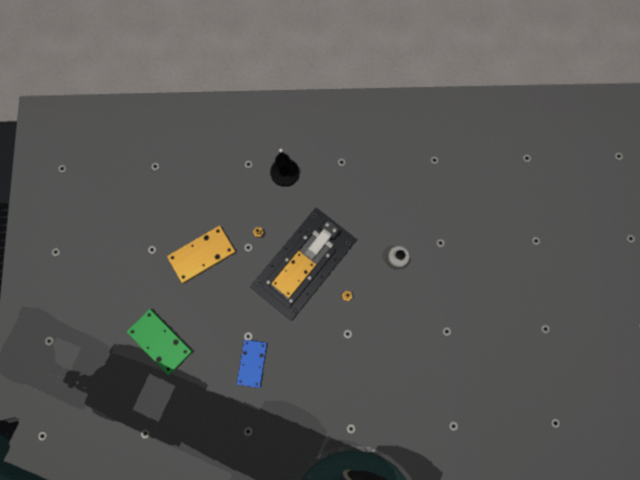

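View pics/side0.png

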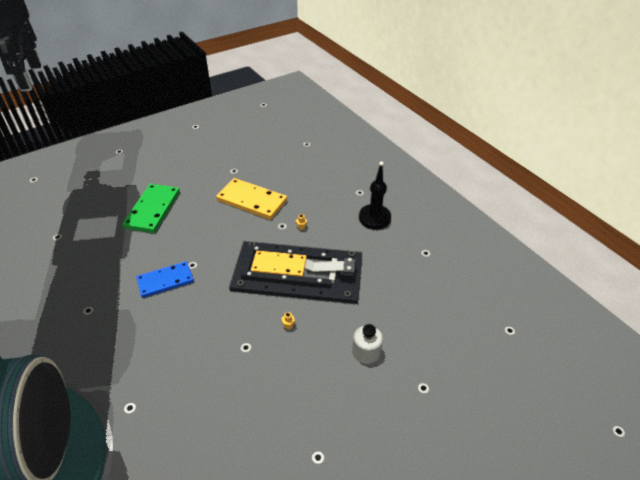

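Four plates show in the top view: a yellow one at (202,254), a smaller yellow one in the nest at (294,275), a green one at (160,341) and a blue one at (252,363). The one in the nest fits: it is brass, the smaller of the two yellow ones, and lies at the loading end. I'll measure it and confirm in an enlarged crop.

```bash
python3 - <<'E'
from h import *
im=cv2.imread("pics/top0.png"); d=np.load("top0.npy")
hsv=cv2.cvtColor(im,cv2.COLOR_BGR2HSV)
m=cv2.inRange(hsv,(12,110,80),(32,255,255))
m=cv2.morphologyEx(m,cv2.MORPH_CLOSE,np.ones((7,7)))
n,lab,st,ce=cv2.connectedComponentsWithStats(m)
for i in range(1,n):
    if st[i,4]<40: continue
    ys,xs=np.where(lab==i)
    c=cv2.findContours((lab==i).astype(np.uint8),0,1)[0][0][:,0]
    z=np.median(pts("top",np.c_[xs,ys],d)[:,2])
    P=pts("top",c,z=0.025 if st[i,4]>300 else .02)[:,:2]
    r=cv2.minAreaRect((P*1000).astype(np.float32))
    print(ce[i],st[i,4],"z",z,r, cv2.boxPoints(r).tolist() if st[i,4]>300 else "")
# nest base
m2=(im.max(2)<50).astype(np.uint8); m2[:205]=0;m2[325:]=0;m2[:,:250]=0;m2[:,360:]=0
c=max(cv2.findContours(m2,0,1)[0],key=cv2.contourArea)[:,0]
r=cv2.minAreaRect((pts("top",c,z=.012)[:,:2]*1000).astype(np.float32)); print("nest",r)
# stop/spring/ports by pixel later
cr=cv2.resize(im[200:330,240:370],(780,780),interpolation=cv2.INTER_CUBIC)[:600]
cv2.imwrite("pics/crop1.png",cv2.resize(im[205:325,245:365],(600,600),interpolation=cv2.INTER_CUBIC))
E
```

```text
[200.6485 253.924 ] 2000 z 0.014458070868051065 ((563.1942138671875, 321.27777099609375), (73.73104858398438, 137.5437774658203), 30.245025634765625) [[496.70654296875, 362.1192626953125], [565.9871826171875, 243.29803466796875], [629.681884765625, 280.436279296875], [560.4012451171875, 399.25750732421875]]
[257.87951807 231.59036145] 83 z 0.020853243385100306 ((612.0797729492188, 194.1945343017578), (22.69906234741211, 20.818058013916016), 88.66813659667969) 
[293.14980916 273.7490458 ] 1048 z 0.025334127321844147 ((513.753662109375, 115.71073913574219), (53.2115478515625, 97.42327117919922), 49.87565231323242) [[459.3603820800781, 126.75885009765625], [533.8548583984375, 63.97454833984375], [568.14697265625, 104.66262817382812], [493.6524658203125, 167.44692993164062]]
[346.8372093 295.6627907] 86 z 0.02033318003921758 ((462.9814147949219, -1.7555389404296875), (22.110280990600586, 19.835020065307617), 88.64787292480469) 
nest ((546.8282470703125, 85.13995361328125), (119.40779113769531, 212.573486328125), 50.0078125)
```

View pics/crop1.png

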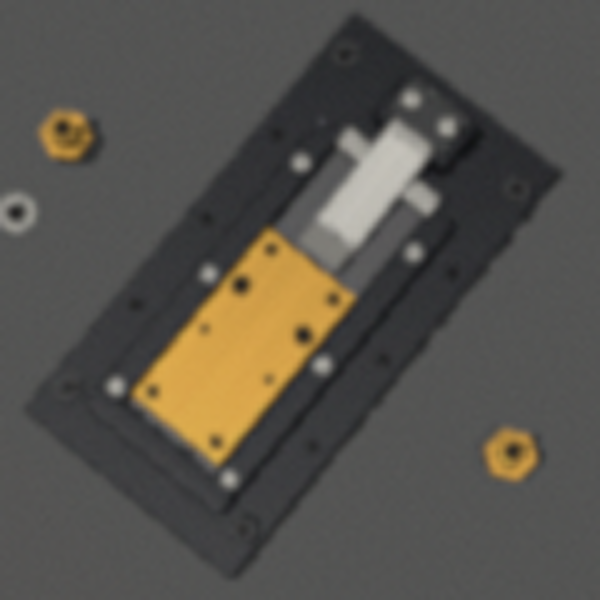

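The crop confirms it. The brass plate lies between the rails with its two ports at (241,285) and (303,334), in the front half towards the light-grey spring. The spring tip is at about (325,250). Plate yaw is about -40° at centre (0.514, 0.116), so the press point is about (0.492, 0.134, 0.025).

Call:
send_rows(
  increments=[
    [1,[-3.03,3.37,0],0],
    [1,[-3.03,3.37,0],0],
    [1,[-3.03,3.37,0],0],
    [1,[-3.03,3.37,0],0],
    [1,[-3.03,3.37,0],0],
    [1,[-3.03,3.37,0],0],
    [1,[-3.03,3.37,0],0],
    [1,[-3.03,3.37,0],0],
    [1,[-3.03,3.37,0],0],
    [1,[-3.03,3.37,0],0],
    [1,[-3.03,3.37,0],0],
    [1,[-3.03,3.37,0],0],
    [1,[0,0,4],0.154],
    [1,[0,0,4],0.154],
    [1,[0,0,4],0],
    [1,[0,0,3],0],
    [1,[0,0,0],0],
  ],
)

```text
time_s: 2.42
eef_pos: [0.4917, 0.1326, 0.0794]
eef_rot: [0.907, 0.421, -0.002, -0.0]
wrist_force: [0.1, 0.0, 0.1]
gripper_width: 0.0001
```

```bash
python3 - <<'E'
from h import *
from scipy.spatial.transform import Rotation as R
for n in("top","side"):
    im,d=vision.camera(n); cv2.imwrite(f"pics/{n}1.png",im)
    if n=="side": cv2.imwrite("pics/side1c.png",cv2.resize(im[180:330,200:400],(800,600),interpolation=cv2.INTER_CUBIC))
s=telemetry.state(); print(s["time_s"],s["eef_pos"],s["wrist_force"],s["gripper_width"]); M=R.from_quat(s["eef_rot"]).as_matrix();print(M)
a=-np.deg2rad(40.1)
print("cm in tool axes to press point", M.T@(np.array([.4923,.1337,.025])-s["eef_pos"])*100, "yaw y", np.rad2deg(np.arctan2(M[1,1],M[0,1])))
E
```

```text
2.525 [0.49319536 0.13298367 0.08247068] [-0.51355122  0.30458691  0.32347639] -6.86764658306737e-05
[[ 6.44796037e-01  7.64354310e-01  7.48025811e-04]
 [ 7.64354430e-01 -6.44796306e-01  1.70806419e-04]
 [ 6.12880902e-04  4.61621541e-04 -9.99999706e-01]]
cm in tool axes to press point [-0.00650207 -0.11727864  5.74701129] yaw y -40.15041006215342
```

View pics/side1c.png

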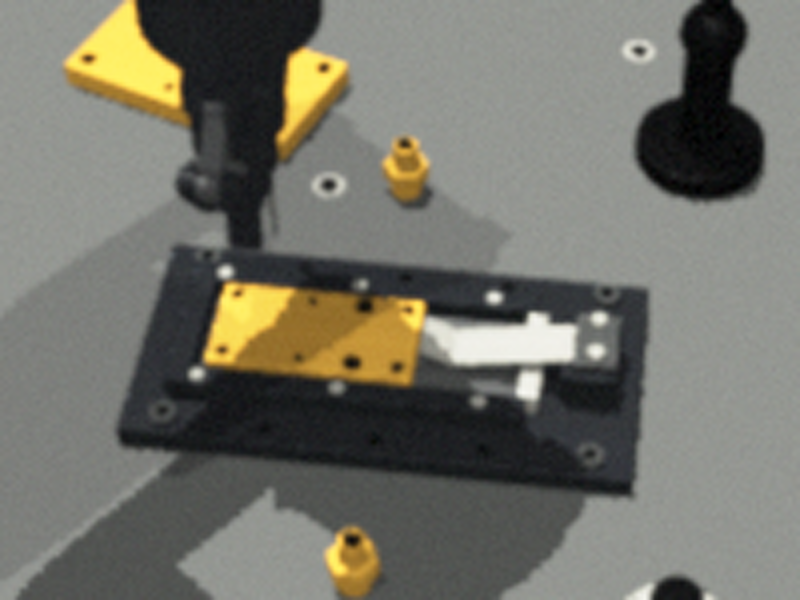

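The side crop shows the shut fingertips at (245,245), above the plate's rear third, with the plate nose at about (420,340) just short of the spring tip. I'll descend until it touches.

Call:
send_rows(
  increments=[
    [1,[0,-0.1,2.5],0],
    [1,[0,0,2],0],
    [1,[0,0,0.5],0],
    [1,[0,0,0.2],0],
    [1,[0,0,0],0],
    [1,[0,0,0],0],
  ],
)

```text
time_s: 3.28
eef_pos: [0.4924, 0.1336, 0.0299]
eef_rot: [0.907, 0.421, 0.0, 0.0]
wrist_force: [0.3, -0.7, -0.9]
gripper_width: 0.0001
```

Call:
send_rows(
  increments=[
    [1,[0,0,0.2],0],
    [1,[0,0,0.2],0],
    [1,[0,0,0.1],0],
    [1,[0,0,0],0],
    [1,[0,0,0],0],
  ],
)

```text
time_s: 3.9
eef_pos: [0.4922, 0.1336, 0.025]
eef_rot: [0.907, 0.421, 0.0, 0.0]
wrist_force: [-5.1, -0.0, 9.6]
gripper_width: -0.0001
```

Call:
send_rows(
  increments=[
    [1,[0,0,0.05],0],
    [1,[0,0,0],0],
    [1,[0,0,0],0],
  ],
)

```text
time_s: 4.28
eef_pos: [0.4923, 0.1337, 0.0249]
eef_rot: [0.907, 0.421, 0.0, 0.0]
wrist_force: [-7.6, -1.2, 14.5]
gripper_width: -0.0002
```

Call:
send_rows(
  increments=[
    [1,[0,0,0.1],0],
    [1,[0,0.1,0],0],
    [1,[0,0.2,0],0],
    [1,[0,0.2,0],0],
    [1,[0,0.2,0],0],
    [1,[0,0.2,0],0],
    [1,[0,0.1,0],0],
    [1,[0,0,0],0],
  ],
)

```text
time_s: 5.28
eef_pos: [0.5006, 0.1279, 0.0249]
eef_rot: [0.907, 0.421, 0.001, -0.0]
wrist_force: [-7.7, 5.3, 22.3]
gripper_width: -0.0001
```

```bash
cat > chk.py <<'E'
from h import *
import sys
im,d=vision.camera("top"); i2,_=vision.camera("side")
cv2.imwrite(f"pics/c{sys.argv[1]}.png",cv2.resize(i2[200:320,210:370],(800,600),interpolation=cv2.INTER_CUBIC))
s=telemetry.state(); p=s["eef_pos"]; u=np.array([.7644,-.6448])
print(s["time_s"],p,s["wrist_force"],"travel tcp mm",(p[:2]-[.4923,.1337])@u*1e3)
m=cv2.inRange(cv2.cvtColor(im,cv2.COLOR_BGR2HSV),(12,110,40),(32,255,255)); m[:,:262]=0;m[:,340:]=0;m[:205]=0;m[325:]=0
ys,xs=np.where(m); P=pts("top",np.c_[xs,ys],z=.025)[:,:2]; a=(P-[.5138,.1157])@u*1e3; print("plate along: %.1f %.1f"%tuple(np.percentile(a,[1,99])))
m=cv2.inRange(cv2.cvtColor(i2,cv2.COLOR_BGR2HSV),(12,110,40),(32,255,255)); m[:235]=0;m[300:]=0;m[:,:235]=0;m[:,345:]=0
ys,xs=np.where(m); P=pts("side",np.c_[xs,ys],z=.025)[:,:2]; a=(P-[.5138,.1157])@u*1e3; print("side along: %.1f %.1f"%tuple(np.percentile(a,[1,99])))
E
python3 chk.py 1
```

```text
5.375 [0.50064542 0.12793549 0.02494519] [-7.86939149  4.87358138 23.49008393] travel tcp mm 10.096199456303557
plate along: -36.4 33.8
side along: -37.2 57.5
```

View pics/c1.png

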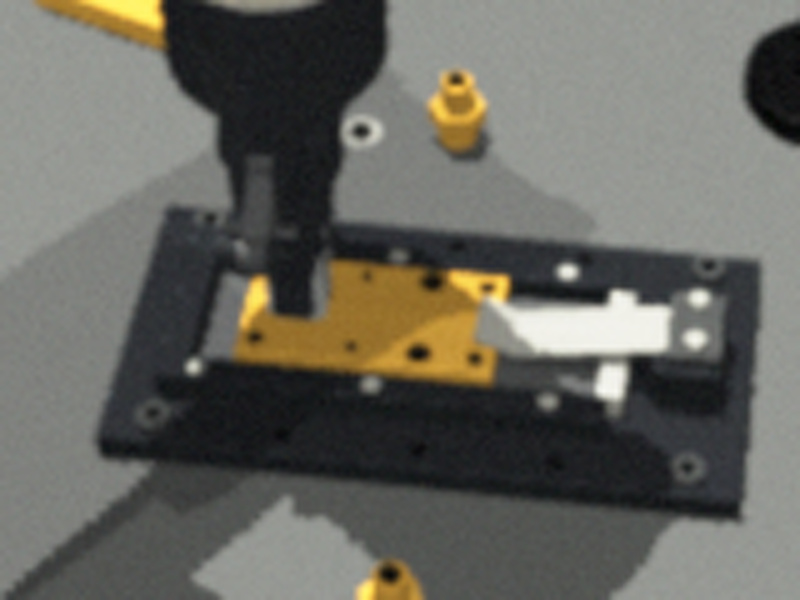

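The plate is moving with the fingers: the side crop shows the rear gap opened at (220,310) and the nose at (495,330) under the spring tip. I'll keep sliding with slightly more pressure.

Call:
send_rows(
  increments=[
    [1,[0,0.1,0.04],0],
    [1,[0,0.2,0],0],
    [1,[0,0.2,0],0],
    [1,[0,0.2,0],0],
    [1,[0,0.2,0],0],
    [1,[0,0.2,0],0],
    [1,[0,0.2,0],0],
    [1,[0,0.2,0],0],
    [1,[0,0,0],0],
  ],
)

```text
time_s: 6.5
eef_pos: [0.5119, 0.1184, 0.0249]
eef_rot: [0.907, 0.421, 0.001, -0.001]
wrist_force: [-12.1, 6.0, 29.1]
gripper_width: -0.0001
```

```bash
python3 chk.py 2
```

```text
6.6 [0.51194764 0.11840508 0.02490256] [-10.2130154    5.23945854  28.33677187] travel tcp mm 24.880820518616783
plate along: -22.4 -13.4
side along: -22.5 72.4
```

Call:
send_rows(
  increments=[
    [1,[0,0.2,0],0],
    [1,[0,0.2,0],0],
    [1,[0,0.2,0],0],
    [1,[0,0.2,0],0],
    [1,[0,0.2,0],0],
    [1,[0,0.2,0],0],
    [1,[0,0.2,0],0],
    [1,[0,0.2,0],0],
    [1,[0,0.2,0],0],
    [1,[0,0.1,0],0],
    [1,[0,0,0],0],
  ],
)

```text
time_s: 7.98
eef_pos: [0.5264, 0.1062, 0.0249]
eef_rot: [0.907, 0.421, 0.001, -0.001]
wrist_force: [-11.9, 6.7, 30.0]
gripper_width: -0.0
```

```bash
python3 chk.py 3
```

```text
8.075 [0.52635995 0.10619455 0.02486555] [-12.47908744   7.19027627  28.18856939] travel tcp mm 43.7709419668711
plate along: -3.8 7.4
side along: -4.0 91.0
```

View pics/c3.png

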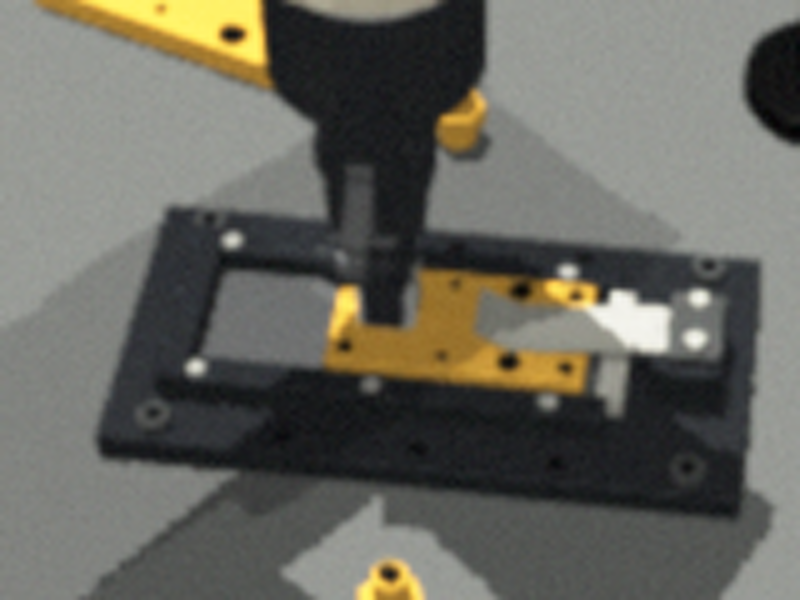

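The side crop shows the nose at (590,340), under the spring and just short of the stop at (610,380). I'll finish slowly and watch for the force to rise.

Call:
send_rows(
  increments=[
    [1,[0,0.1,0],0],
    [1,[0,0.1,0],0],
    [1,[0,0.1,0],0],
    [1,[0,0.1,0],0],
    [1,[0,0,0],0],
  ],
)

```text
time_s: 8.7
eef_pos: [0.5294, 0.1036, 0.0249]
eef_rot: [0.907, 0.421, 0.001, -0.001]
wrist_force: [-12.7, 7.1, 29.1]
gripper_width: 0.0003
```

Call:
send_rows(
  increments=[
    [1,[0,0.1,0],0],
    [1,[0,0.1,0],0],
    [1,[0,0.1,0],0],
    [1,[0,0,0],0],
  ],
)

```text
time_s: 9.2
eef_pos: [0.5309, 0.1024, 0.0249]
eef_rot: [0.907, 0.422, 0.001, -0.002]
wrist_force: [-21.7, 14.0, 34.2]
gripper_width: -0.0001
```

Call:
send_rows(
  increments=[
    [1,[0,0.1,0],0],
    [1,[0,0.1,0],0],
    [1,[0,0.1,0],0],
    [1,[0,0,0],0],
  ],
)

```text
time_s: 9.7
eef_pos: [0.5329, 0.1009, 0.0248]
eef_rot: [0.907, 0.422, 0.0, -0.002]
wrist_force: [-24.7, 16.8, 35.8]
gripper_width: 0.0001
```

```bash
python3 chk.py 4
```

```text
9.8 [0.53291958 0.10093553 0.02485774] [-24.06837822  17.28370679  36.13943401] travel tcp mm 52.17613760964675
plate along: 0.8 16.2
side along: 1.1 95.2
```

The forward force rose from about 14 N to about 30 N and the fingers then slipped, so the plate is against the stop. I'll lift off.

Call:
send_rows(
  increments=[
    [1,[0,0,-0.2],0],
    [1,[0,0,-0.3],0],
    [1,[0,0,-1],0],
    [1,[0,0,-3],0],
    [1,[0,0,-5],0],
    [1,[0,-5,-5],0],
    [1,[0,-5,-3],0],
    [1,[0,-5,0],0],
    [1,[0,0,0],0],
  ],
)

```text
time_s: 10.92
eef_pos: [0.4215, 0.1931, 0.1928]
eef_rot: [0.906, 0.423, 0.001, -0.0]
wrist_force: [0.6, 0.0, 0.1]
gripper_width: 0.0002
```

```bash
python3 chk.py 5; python3 - <<'E'
from h import *
a=cv2.imread("pics/top0.png"); im,_=vision.camera("top")
for l in("reference_stand","fitting_a","setting_mass"):
    print(l,[(np.round(x["bbox"]).tolist(),round(x["conf"],2)) for x in spotter.look_for(l,"top")])
cv2.imwrite("pics/top5.png",np.hstack([cv2.resize(x[140:330,230:420],(400,400),interpolation=cv2.INTER_CUBIC) for x in(a,im)]))
E
```

```text
11.025 [0.42310654 0.19177422 0.19206256] [ 1.01185249 -0.02865531 -0.07090914] travel tcp mm -90.33774131327165
plate along: 1.2 94.3
side along: 0.6 94.5
reference_stand [([271.0, 152.0, 299.0, 185.0], 0.72)]
fitting_a [([344.0, 292.0, 354.0, 299.0], 0.59), ([253.0, 228.0, 261.0, 240.0], 0.46)]
setting_mass [([390.0, 245.0, 406.0, 272.0], 0.88)]
```

View pics/c5.png

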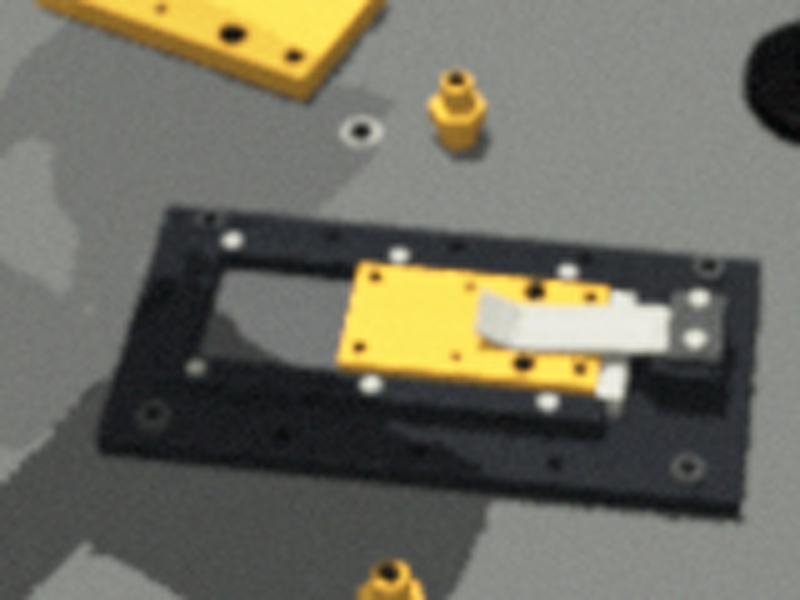

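View pics/top5.png

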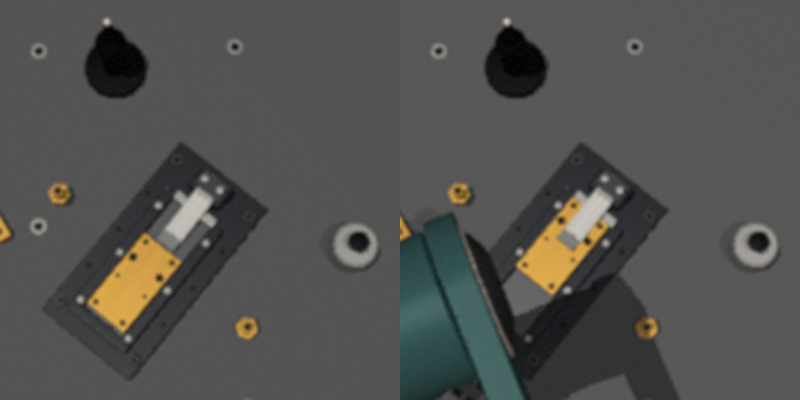

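The nose meets the stop at (600,385) in the side crop, and the spring rests on top of the plate. In the before and after top views the stand, fittings and mass have not moved. I'll hand it in.

```bash
python3 -c "
from bench import env; print(env.close_job())"
```

```text
the job is handed in; nothing more can be done
None
```

The brass plate is home: I pressed it down with the shut fingertips, slid it under the leaf spring to the end stop, lifted the hand away and handed the job in at about 11 s.

- **Pressing:** I pressed on the rear of the plate with about 22–30 N during the slide. The readings peaked at about 36 N down once the plate was at the stop.
- **Contact with the stop:** the forward push rose from about 14 N to about 30 N and the fingers then slipped on the plate.
- **Position:** the last pictures show the nose against the stop and the spring lying on top of the plate. Travel was about 48–49 mm, within the 48 to 53 mm given. That measurement is good to about 1–2 mm, so the rise in force is the main evidence of contact.
- **Everything else:** the stand, both fittings and the setting mass stand where they were, and the hand is clear with the wrist force near zero.

No check failed or disagreed.

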